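Open the counter display case and stock it with a tea tin

ROBOT

A 7-joint arm with a two-finger parallel gripper is mounted at the origin on the work surface. World frame = base frame: x ahead of the robot, y to its left, z up, the work surface at z = 0. Lengths are in m, angles in degrees, forces in N, time in s.
With the tool pointing down it reaches from about 0.4 to 0.85 m from the base axis. Payload 4.5 kg.
Tool frame: the origin (TCP) lies on the centre line of the jaws, within the pads' length; the fingertips stand tcp_to_tips ahead of it and the grasp point (between the pads) is the TCP (tcp_to_tips is the distance from the TCP to the fingertips, in m); z points along the fingers, y is the direction in which the jaws open and shut (so a half turn about z gives the same grasp; the last joint's range is limited). The gripper opens to 88 mm and grips with 3 to 60 N. Pads are 18 mm wide; open, the fingers measure 123 mm over their backs; the gripper's body (75 mm by 187 mm) begins 45 mm behind the grasp point.
Start: joints at [78.828, 39.483, -11.15, 89.685, 9.013, 51.709, -12.324], TCP at [0.142, -0.609, 0.258] pointing down, gripper open.
Joint ranges: [-172.22, 172.22], [-26.19, 119.32], [-84.43, 86.54], [7.71, 146.69], [-57.33, 237.33], [2.42, 119.75], [-152.13, 152.13]. Speed limits (degrees/s): [147.25, 147.25, 180, 180, 180, 180, 180].

INTERFACE

Orientations are given as [roll, pitch, yaw] about the fixed x, y, z axes, in that order (R = Rz(yaw) Ry(pitch) Rx(roll)).
In Python, from rig import sense, capture, camera_params, hand_in, tcp_to_tips gives the robot as it stands.
- The arm moves only by the tool servo_tool, never from a script. Its argument "motion" is one flat list of numbers, 7 for each row, row after row: the closure, from -1 (fully open) to 1 (shut), then the shift along the tool's x, y, z in mm, then the turn, a rotation vector about the tool's x, y, z in rad. A call has exactly 10 rows; each row shifts and turns the commanded pose from where the row before left it, along the tool's axes as they then stand; what a row does not reach is not made up. A row lasts 1/8 s, in which the tool goes at most 62.5 mm and 10.7 degrees, less where a joint would pass 70% of its speed; a pose out of reach is approached as far as the arm can. A call with a gripper value outside its range is refused whole. The fingers move at their own pace and stop on an object; "force" is the grip in N (left out, the last holds). Time passes only in rows, so rows that do not move let the fingers close, or fill a call up. It gives the time, the measured TCP pose, the force and the opening at its end, in the units of the state.
- sense(): the state, without advancing time (a new reading comes with each control period).
- capture(name): name is "scene" or "top" or "wrist"; returns the picture (384x512x3 uint8, red, green, blue); there is no depth.
- camera_params(name): a dict with "K" (3x3 intrinsics, pixels), "R" (3x3) and "t" (3): a world point X has camera coordinates R X + t; the wrist camera has in their place "T_tool_cam" (4x4, takes a point from camera to tool coordinates, whose origin is the TCP and whose axes are the flange's). Camera axes: x right, y down, z forward; pixel columns grow to the right and rows downward; lengths in m; the calibration is good to about 2 mm. A picture is of the moment at which its call begins: read the wrist's pose just before it. camera_params takes no time and is no camera call.
- hand_in(): hands the job in, once; it reports no verdict.
The state is a dict: "t": time; "joint_positions": joint angles; "joint_velocities": joint speeds; "joint_efforts": joint torques, N m; "eef_pos": TCP position; "ee_rot": TCP orientation; "ft_force": force on the tool from outside, world axes, zero at the start; "torque": the same for the moment, N m; "gripper_width": finger opening in m.
Only numpy, scipy, OpenCV 4.12 (cv2) and the standard library are available. Lean on these libraries where they do the work, as an engineer would, in place of code of your own. Each camera call takes 0.05 s, during which the arm holds its last target. There are 200 camera calls.

TASK

Open the sliding hatch of the display case: it has to be lifted over the two yellow stop bumps before it will travel; slide it fully open and let it down on its rails. Then put the yellow tea tin upright on the floor of the uncovered bay, setting it down gently rather than dropping it. Do not disturb the blue jar or the red tub.

Things in the scene. Friction and masses are not known exactly. Their poses are not given: they have to be found in the camera images.
- case: Fixed display case, clear walls, white floor, 210 (x) x 380 (y) x 110 mm high to its rail tops. Origin: centre of the underside; z up, y along its length; turned a little about z. The -y half has a fixed clear top, the +y half is an open-topped empty bay that the hatch covers when closed. Aluminium rails run along y on both x sides.
- bumps (a point): Midway between the two yellow stop bumps, level with the rail tops (110 mm above the counter), at case y = +1 mm. One bump stands on each rail, at x = +-96 mm: upright faces, 12 mm along y, 10 mm high. Beside each, at case y = +25 mm, a dark steel hook up to 148 mm above the counter reaches over the hatch's edge and keeps it captive.
- hatch (a joint): Travel of the hatch along the case's -y, m: 0 closed, 0.150 fully open (over the fixed top). Starts within 0 to 0.006. Its leading feet meet the bumps at 0.008, and it goes on only if lifted by over 10 mm until they are past, at 0.034. Then it slides at any height; about 1.5 N friction; it stays where it is left and cannot tilt or turn.
- hatch_lift (a joint): Height of the hatch above its rest on the rails, m: 0 down, at most 0.016 (stopped by the hooks). It sinks by its own weight (0.36 to 0.6 kg) when let go.
- hatch_handle (a point): Grip point of the hatch's orange upright fin, 154 mm above the counter with the hatch down; at case x = 0, y = +100 mm less the travel. Fin: 50 mm along case x, 16 mm thick along case y; top 18 mm above this point, clear panel 26 mm below it (22 mm at the fin's foot plate). Clear panel with blue frame: 206 (x) x 170 (y) mm, on 12 mm black feet. Axes as the case's.
- bay (a point): Centre of the bay floor uncovered by the open hatch: case x = 0, y = +110 mm, 8 mm above the counter. Free space above it: 178 mm along case x, 150 mm along case y; the rail tops are 102 mm above it. Axes as the case's.
- tin_center (a point): Centre (half-way up) of the loose yellow tea tin with a dark lid and white band: upright cylinder 54 mm across, 105 mm high, 0.2 to 0.42 kg, on the counter. z along its axis.
- jar_center (a point): Centre of the loose blue jar, 58 mm across, 100 mm high, standing on the counter near the tin: leave alone. It and the tin may stand in either of two places.
- tub_center (a point): Centre of the loose red plastic tub, 90 mm across, 85 mm high, on the counter beyond: leave alone.
There are look-alikes about, which are no part of the job. Several things look just like the part that bears tin_center: the one meant starts nearest to the robot's base.

How it is judged (in metres and radians):
On the way, in this order (a step that is already met when the one before it is completed fails the run):
1. the hatch is lifted over the stop bumps (value of joint hatch_lift above 0.008 m and value of joint hatch below 0.034 m), for 0.05 s.
2. the hatch is fully open and down on its rails (value of joint hatch above 0.13 m and value of joint hatch_lift below 0.003 m), for 0.2 s.
At the end, for the whole second after the job is handed in: The hatch is open to within 20 mm of its stop (travel over 0.130 m) and down on its rails (lift under 3 mm); the tin stands upright (within 0.1 rad), at rest, on the floor of the bay inside the case (all of step 2 and x of tin_center in the frame of case between -0.09 and 0.09 m and y of tin_center in the frame of case between 0.03 and 0.185 m and z of tin_center in the frame of case between 0.055 and 0.066 m and angle between tin_center's own z axis and vertical below 0.1 rad and linear speed of tin below 0.02 m/s); the robot touches nothing.
It fails at once if the tin is dropped or thrown (over 0.5 m/s while out of the fingers) (linear speed of tin above 0.5 m/s and contact force between tin and the fingers below 0.1 N).
It fails at once if the blue jar is moved by more than 30 mm or knocked over (distance of jar_center from where it was at the start of the episode above 0.03 m or angle between jar_center's own z axis and vertical above 0.4 rad).
It fails at once if the red tub is moved by more than 30 mm or knocked over (distance of tub_center from where it was at the start of the episode above 0.03 m or angle between tub_center's own z axis and vertical above 0.4 rad).
It also fails if it takes over 69 s, if anything falls off the work surface, if the arm or the gripper's body presses on something with over 40 N, if the wrist force passes 120 N, or if a joint passes its speed limit or range.

## Working session

There is one attempt and no reset: what is moved stays moved. The work goes in short steps, Python scripts to look and compute and a tool call to move; the robot and the scene stay as the last step left them, time stands still between calls to the robot, and variables do not carry over. Pictures are saved under pics/ and viewed, about 8 in all and at most 12, crops included, and the job is handed in when it is done.

Besides the shell and the picture viewer there is one more tool, called after "Call:" as name(argument=value, ...), one argument or row to a line, values as JSON. servo_tool: Moves the arm, as the interface text tells. Its arguments: {"type":"object","properties":{"motion":{"type":"array","items":{"type":"number"}},"force":{"type":"number"}},"required":["motion"]}

```bash
mkdir -p pics
cat > h.py <<'E'
import numpy as np,cv2
from rig import sense,capture,camera_params,hand_in,tcp_to_tips
from scipy.spatial.transform import Rotation as Ro
def save(n,f):
    im=capture(n); cv2.imwrite(f,im[:,:,::-1]); return im
def ray(name,uv,pose=None):
    p=camera_params(name);K=np.array(p["K"]);d=np.linalg.inv(K)@[uv[0],uv[1],1]
    if name=="wrist":
        T=np.array(p["T_tool_cam"]);s=pose or sense();R=Ro.from_euler('xyz',s["ee_rot"],degrees=True).as_matrix()
        return R@T[:3,3]+np.array(s["eef_pos"]),R@T[:3,:3]@d
    R=np.array(p["R"]);t=np.array(p["t"]);return -R.T@t,R.T@d
def onz(name,uv,z,pose=None):
    o,d=ray(name,uv,pose);return o+d*(z-o[2])/d[2]
def proj(name,X):
    p=camera_params(name);c=np.array(p["R"])@X+np.array(p["t"]);q=np.array(p["K"])@c;return q[:2]/q[2]
E
python3 - <<'E'
from h import *
print(sense(),tcp_to_tips)
a=save("scene","pics/s0.png");b=save("top","pics/t0.png");c=save("wrist","pics/w0.png")
for n in("scene","top"):
    o,_=ray(n,(0,0));print(n,o,ray(n,(256,192))[1])
cv2.imwrite("pics/a0.png",cv2.resize(np.hstack([a,b])[:,:,::-1],(800,300)))
E
```

```text
{'t': 0.0, 'joint_positions': array([ 78.8295385 ,  39.53316778, -11.14739307,  89.74564314,
         9.01316949,  51.71098296, -12.32643938]), 'joint_velocities': array([ 0.00188491,  0.00898637,  0.00212055,  0.07503963, -0.04564589,
       -0.12656657,  0.01666553]), 'joint_efforts': array([ 4.64973364e-04, -5.27564907e+01, -1.26698021e+00, -1.53432852e+01,
       -5.27326623e-02,  6.37476085e-03,  1.97427312e-04]), 'eef_pos': array([ 0.14156553, -0.60812483,  0.25690774]), 'ee_rot': array([-1.79892562e+02,  6.89067191e-03,  1.31121906e+01]), 'ft_force': array([ 0.91356728, -0.51057614,  0.25093599]), 'torque': array([-0.02514929,  0.00011163,  0.03755935]), 'gripper_width': 0.08809159132568495} 0.019
scene [ 1.01238869 -0.55493956  0.82098838] [-0.40456968  0.63260582 -0.66042075]
top [0.45924583 0.15236977 1.11923165] [ 0.0985418  -0.02223049 -0.99489721]
```

View pics/t0.png

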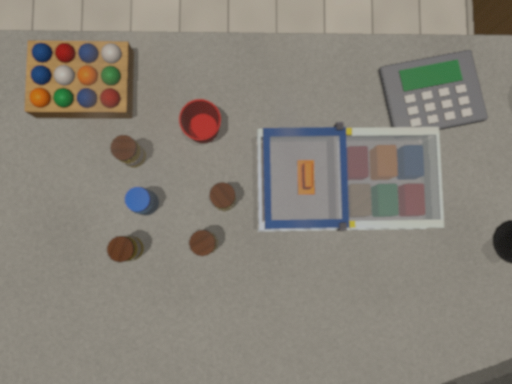

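View pics/s0.png

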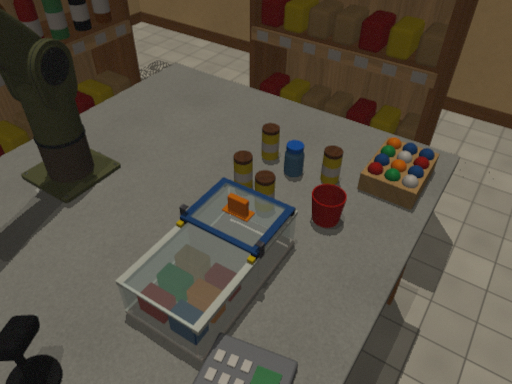

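The top view shows four yellow-tin candidates with dark lids at (124,149), (121,249), (222,196) and (203,243). The blue jar is at (140,201), the tub at (201,121), the fin at (307,178) and the bumps at about (349,131) and (351,225). Next I'll measure these.

```bash
cat > m.py <<'E'
from h import *
im=cv2.imread("pics/t0.png");hsv=cv2.cvtColor(im,cv2.COLOR_BGR2HSV)
def blobs(lo,hi,amin,name):
    m=cv2.inRange(hsv,lo,hi);n,l,s,c=cv2.connectedComponentsWithStats(m)
    return [(c[i].round(1),s[i]) for i in range(1,n) if s[i][4]>=amin]
o=np.array
print("brown lids")
m=cv2.inRange(hsv,(0,60,30),(15,200,110));m=cv2.morphologyEx(m,cv2.MORPH_OPEN,np.ones((3,3)))
for c in cv2.findContours(m,0,2)[0]:
    if cv2.contourArea(c)<150:continue
    (u,v),r=cv2.minEnclosingCircle(c);X=onz("top",(u,v),.105);e=onz("top",(u+r,v),.105)
    print(round(u,1),round(v,1),round(r,1),X.round(4),"r",np.linalg.norm(X-e).round(4),"dist",np.hypot(X[0],X[1]).round(3))
print("blue");
for c,s in blobs((105,120,60),(125,255,255),100,"b"):print(c,s,onz("top",c,.1).round(4))
print("red")
for c,s in blobs((0,170,90),(6,255,255),200,"b"):print(c,s,onz("top",c,.085).round(4))
print("orange")
for c,s in blobs((7,150,120),(15,255,255),60,"b"):print(c,s,onz("top",c,.154).round(4))
print("yellow")
for c,s in blobs((22,140,120),(33,255,255),6,"b"):print(c,s,onz("top",c,.115).round(4))
m=cv2.inRange(hsv,(105,150,60),(125,255,255))
c=max(cv2.findContours(m,0,2)[0],key=cv2.contourArea);b=cv2.minAreaRect(c);print("frame",b)
for p in cv2.boxPoints(b):print(p,onz("top",p,.128).round(4))
cr=np.hstack([im[110:270,90:250],im[110:250,240:460][:140]][:1]);k=cv2.resize(im[110:250,240:450],None,fx=3.8,fy=3.8,interpolation=2);cv2.imwrite("pics/k1.png",k)
E
python3 m.py
```

```text
brown lids
120.0 248.5 13.3 [0.4441 0.4046 0.105 ] r 0.0268 dist 0.601
202.1 242.6 13.2 [0.4561 0.2392 0.105 ] r 0.0267 dist 0.515
222.1 194.9 12.9 [0.5535 0.1993 0.105 ] r 0.0265 dist 0.588
123.2 147.1 12.8 [0.6519 0.4036 0.105 ] r 0.0263 dist 0.767
199.0 118.5 18.3 [0.713  0.2484 0.105 ] r 0.0381 dist 0.755
blue
[41.4 52.1] [ 33  44  18  17 236] [0.8542 0.5808 0.1   ]
[40.5 74.5] [ 32  67  18  16 231] [0.8058 0.5807 0.1   ]
[336.9 159.7] [308 129  39  92 435] [ 0.6285 -0.0393  0.1   ]
[269.9 187.2] [265 130  27  97 447] [0.5703 0.1008 0.1   ]
[137.1 199.1] [126 188  24  24 441] [0.5448 0.3737 0.1   ]
red
[64.3 52.3] [ 56  44  18  18 254] [0.86   0.5387 0.085 ]
[203.2 125.9] [190 113  29  27 561] [0.7021 0.2413 0.085 ]
orange
[86.4 74.8] [ 77  66  20  19 271] [0.7876 0.4678 0.154 ]
[39.5 97.2] [ 29  87  21  21 267] [0.7414 0.5581 0.154 ]
[309.8 172.9] [305 161   8  29 116] [0.593  0.0248 0.154 ]
yellow
[348.5 131.1] [347 129   4   6  21] [ 0.686  -0.0615  0.115 ]
[351.7 223.4] [350 222   4   4  14] [ 0.4951 -0.0648  0.115 ]
frame ((40.29999542236328, 74.40000915527344), (16.994115829467773, 14.758047103881836), 26.56505012512207)
[29.399998 77.200005] [0.7904 0.591  0.128 ]
[35.999996 64.00001 ] [0.8182 0.5789 0.128 ]
[51.199993 71.60001 ] [0.8025 0.5476 0.128 ]
[44.599995 84.80001 ] [0.7749 0.5598 0.128 ]
```

View pics/k1.png

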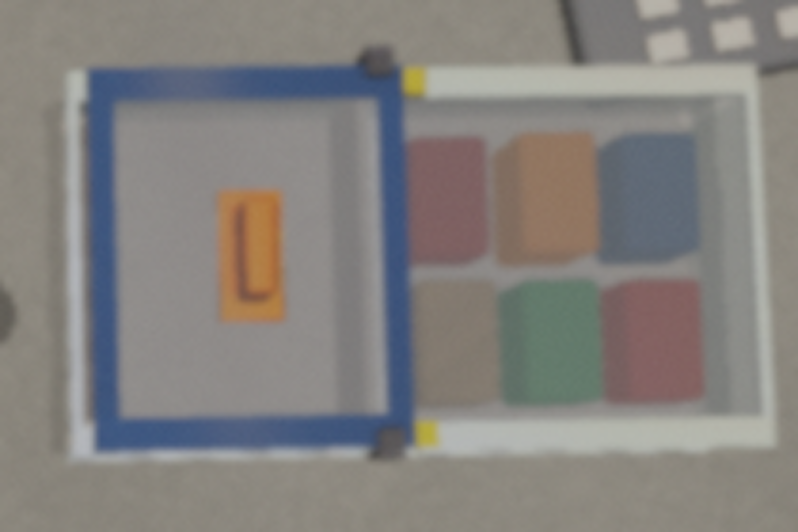

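The crop shows the hatch frame from about (90,68) to (412,450), the fin top face near (262,250), bumps at (413,80) and (426,433), and the case's rail outline. I'll get the case pose from these.

Run:
```python
from h import *
def P(u,v,z):return onz("top",(u/3.8+240-.37,v/3.8+110-.37),z)
for n,u,v,z in [("TR",756,66,.11),("BR",776,447,.11),("TL",68,70,.11),("BL",71,460,.11),("hTL",90,68,.128),("hBL",96,450,.128),("hTR",402,68,.128),("hBR",412,450,.128),("finT",259,199,.172),("finB",262,299,.172),("fpTL",220,190,.132),("fpTR",283,190,.132),("fpBL",218,322,.132),("fpBR",285,322,.132),("bT",413,80,.118),("bB",426,433,.118)]:
    print(n,P(u,v,z).round(4))
s=cv2.imread("pics/s0.png");h=cv2.cvtColor(s,cv2.COLOR_BGR2HSV)
def bl(h,lo,hi,a,box):
    m=cv2.inRange(h,lo,hi);n,l,st,c=cv2.connectedComponentsWithStats(m)
    return [(c[i],st[i]) for i in range(1,n) if st[i][4]>=a and box[0]<c[i][0]<box[1] and box[2]<c[i][1]<box[3]]
for c,st in bl(h,(20,140,120),(33,255,255),8,(150,300,200,300)):print("s-bump",c.round(1),st,onz("scene",c,.115).round(4))
for c,st in bl(h,(7,150,100),(15,255,255),40,(200,280,180,230)):print("s-or",c.round(1),st,onz("scene",c,.15).round(4))
print(proj("scene",np.array([.4561,.2392,.105])),proj("scene",np.array([.5535,.1993,.105])))
cv2.imwrite("pics/k2.png",cv2.resize(s[110:290,160:370],None,fx=3.8,fy=3.3,interpolation=2)[:600])
```

```text
TR [ 0.697 -0.252  0.11 ]
BR [ 0.4877 -0.2558  0.11  ]
TL [0.6924 0.1268 0.11  ]
BL [0.4802 0.125  0.11  ]
hTL [0.6894 0.1154 0.128 ]
hBL [0.4851 0.1124 0.128 ]
hTR [ 0.6904 -0.0525  0.128 ]
hBR [ 0.4853 -0.0545  0.128 ]
finT [0.6118 0.0309 0.172 ]
finB [0.5605 0.0298 0.172 ]
fpTL [0.623  0.0465 0.132 ]
fpTR [0.6231 0.0129 0.132 ]
fpBL [0.5525 0.0481 0.132 ]
fpBR [0.5526 0.0126 0.132 ]
bT [ 0.6862 -0.0605  0.118 ]
bB [ 0.4947 -0.0643  0.118 ]
s-bump [179.6 222.2] [177 220   6   5  21] [ 0.4935 -0.063   0.115 ]
s-bump [250.9 258. ] [247 255   8   7  32] [ 0.686  -0.0596  0.115 ]
s-or [237.6 198.5] [228 193  20  12 106] [0.579  0.0451 0.15  ]
s-or [238.2 213.4] [222 204  32  18 148] [0.6081 0.006  0.15  ]
[241.9196081  154.70055016] [263.90657155 174.79391432]
```

View pics/k2.png

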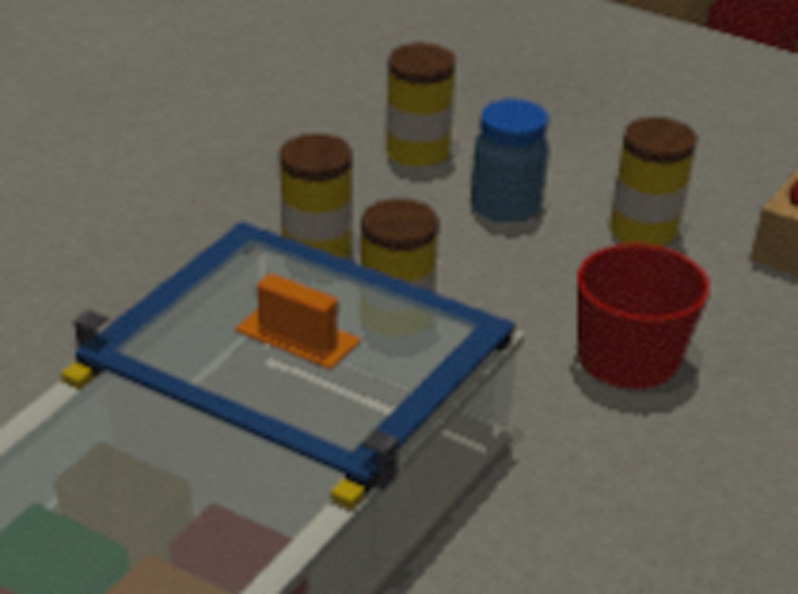

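The candidates are lids at top pixels (202,243), (222,196), (120,248) and (123,147), at base distances 0.515, 0.588, 0.601 and 0.767 m. I choose (202,243), at about (0.456, 0.239) with r = 27 mm, which matches the spec. It is the left-hand tin in the close crop.

The case comes out at about (0.590, -0.0635) with yaw about 1°, and the fin at about (0.588, 0.031). I'll check the black object near the path, then move.

```bash
cat >> h.py <<'E'
def go(target,yaw=None):
    "print tool-frame turn and shift (mm) to a target"
    s=sense();p=np.array(s["eef_pos"]);y=s["ee_rot"][2];yaw=y if yaw is None else yaw
    R=Ro.from_euler('xyz',[180,0,yaw],degrees=True).as_matrix()
    print("t",round(s["t"],2),"pos",p.round(4),"rot",np.array(s["ee_rot"]).round(2),"w",round(s["gripper_width"],4),"F",np.array(s["ft_force"]).round(1))
    R0=Ro.from_euler('xyz',s["ee_rot"],degrees=True)
    print(" turn rv",(R0.inv()*Ro.from_matrix(R)).as_rotvec().round(4),"then shift mm",(R.T@(np.array(target)-p)*1000).round(1))
E
python3 - <<'E'
from h import *
print(onz("top",(503,241),0).round(3),onz("top",(503,241),.1).round(3))
for uv in((35,380),(18,335),(5,360)):
    print(uv,[onz("scene",uv,z).round(3) for z in(0,.1,.2,.3)])
go((.588,.031,.258),1.0)
print(sense()["joint_positions"].round(1))
E
```

```text
[ 0.46  -0.435  0.   ] [ 0.46  -0.383  0.1  ]
(35, 380) [array([ 0.459, -0.458,  0.   ]), array([ 0.527, -0.47 ,  0.1  ]), array([ 0.594, -0.481,  0.2  ]), array([ 0.661, -0.493,  0.3  ])]
(18, 335) [array([ 0.349, -0.418,  0.   ]), array([ 0.43 , -0.435,  0.1  ]), array([ 0.51 , -0.452,  0.2  ]), array([ 0.591, -0.468,  0.3  ])]
(5, 360) [array([ 0.376, -0.466,  0.   ]), array([ 0.453, -0.476,  0.1  ]), array([ 0.531, -0.487,  0.2  ]), array([ 0.608, -0.498,  0.3  ])]
t 0.15 pos [ 0.1416 -0.6083  0.2571] rot [-179.92    0.     13.11] w 0.0883 F [-1.2 -0.9 -0.2]
 turn rv [-1.300e-03  2.000e-04  2.114e-01] then shift mm [ 457.5 -631.4   -0.9]
[ 78.8  39.5 -11.1  89.7   9.   51.7 -12.3]
```

Call:
servo_tool(
  motion=[-1,0,0,0,0,0,0.106,-1,0,0,0,0,0,0.105,-1,12,-30,-15,0,0,0,-1,15,-45,-15,0,0,0,-1,15,-45,-15,0,0,0,-1,25,-45,0,0,0,0,-1,35,-45,0,0,0,0,-1,40,-45,0,0,0,0,-1,40,-45,0,0,0,0,-1,40,-45,0,0,0,0],
  force=30,
)

```text
t: 1.4
eef_pos: [0.3586, -0.2583, 0.3028]
ee_rot: [180.0, -0.0, 1.0]
ft_force: [0.9, -0.8, -0.0]
gripper_width: 0.0882
```

```bash
python3 -c "
from h import *
go((.588,.031,.258),1.0);print(sense()['joint_positions'].round(1))"
```

```text
t 1.4 pos [ 0.3586 -0.2583  0.3028] rot [ 1.7998e+02 -2.0000e-02  1.0100e+00] w 0.0882 F [ 0.9 -0.8 -0. ]
 turn rv [ 0.0003 -0.0003  0.0001] then shift mm [ 234.4 -285.3   44.8]
[ 36.3  22.2  -9.2 116.3   5.2  41.8 -65.2]
```

Call:
servo_tool(
  motion=[-1,34,-40,0,0,0,0,-1,34,-40,0,0,0,0,-1,34,-40,0,0,0,0,-1,34,-40,0,0,0,0,-1,34,-40,0,0,0,0,-1,34,-40,0,0,0,0,-1,20,-30,0,0,0,0,-1,10,-15,0,0,0,0,-1,0,0,0,0,0,0,-1,0,0,0,0,0,0],
)

```text
t: 2.65
eef_pos: [0.5857, 0.0271, 0.3026]
ee_rot: [179.9, 0.1, 0.9]
ft_force: [-0.0, -0.1, -0.1]
gripper_width: 0.0881
```

```bash
python3 -c "
from h import *
go((.588,.031,.158),1.0);save('wrist','pics/w1.png')"
```

```text
t 2.65 pos [0.5857 0.0271 0.3026] rot [1.799e+02 6.000e-02 8.800e-01] w 0.0881 F [-0.  -0.1 -0.1]
 turn rv [ 0.0017  0.0011 -0.0021] then shift mm [  2.4  -3.9 144.6]
```

View pics/w1.png

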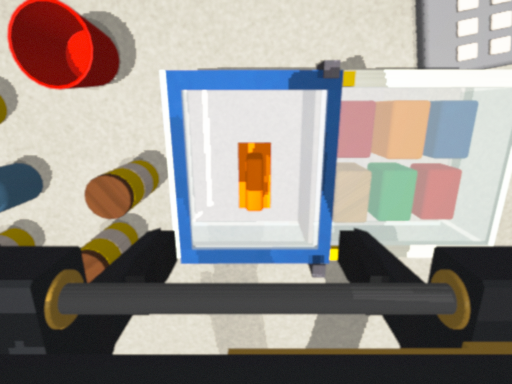

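The wrist view shows the fin's foot plate at about (239-271, 142-210), the bumps at (349,78) and (333,254), and the hatch frame spanning (163-341, 70-263).

Run:
```python
from h import *
W=lambda u,v,z:onz("wrist",(u,v),z)
im=cv2.imread("pics/w1.png");h=cv2.cvtColor(im,cv2.COLOR_BGR2HSV)
m=cv2.inRange(h,(5,150,80),(20,255,255));m[:, :225]=0;m[:,290:]=0;m[250:]=0
x,y,w,hh=cv2.boundingRect(m);print("plate",x,y,w,hh,W(x,y,.132).round(4),W(x+w,y,.132).round(4),W(x+w/2,y+5,.132).round(4))
f=cv2.inRange(h,(22,140,120),(33,255,255));n,l,s,c=cv2.connectedComponentsWithStats(f)
for i in range(1,n):
    if s[i][4]>20 and 320<c[i][0]<370:print("bump",c[i],s[i],W(*c[i],.118).round(4))
b=cv2.inRange(h,(105,150,60),(125,255,255));b[:,:155]=0;b[:,350:]=0;c=max(cv2.findContours(b,0,2)[0],key=cv2.contourArea)
q=cv2.approxPolyDP(cv2.convexHull(c),8,True)[:,0];print([(tuple(p),W(*p,.130).round(4)) for p in q])
print(h[150:212:6,255], im[200,235:280:3])
```

```text
plate 239 143 32 68 [0.6246 0.0476 0.132 ] [0.6251 0.0155 0.132 ] [0.6199 0.0314 0.132 ]
bump [348.55813953  78.06395349] [343  71  12  15 172] [ 0.6884 -0.0602  0.118 ]
bump [333.88288288 252.78378378] [330 246   9  14 111] [ 0.4971 -0.0625  0.118 ]
[((np.int32(341), np.int32(71)), array([ 0.6934, -0.049 ,  0.13  ])), ((np.int32(328), np.int32(261)), array([ 0.4929, -0.0532,  0.13  ])), ((np.int32(182), np.int32(262)), array([0.4892, 0.1128, 0.13  ])), ((np.int32(167), np.int32(71)), array([0.691 , 0.1156, 0.13  ]))]
[[ 14 255 198]
 [ 14 255 153]
 [ 14 255 198]
 [ 14 255 197]
 [ 14 255 197]
 [ 14 255 197]
 [ 14 255 196]
 [ 20 255 254]
 [ 20 255 255]
 [ 20 255 255]
 [ 15 178 253]] [[229 231 232]
 [177 205 240]
 [  0 179 255]
 [  0 174 254]
 [  0 154 254]
 [  0 179 255]
 [  0 174 255]
 [  0 168 255]
 [  0 161 255]
 [  0 129 246]
 [  0 174 255]
 [  0 205 255]
 [195 214 234]
 [230 231 233]
 [231 233 234]]
```

Call:
servo_tool(
  motion=[-1,3,-4,20,0,0,0,-1,0,0,25,0,0,0,-1,0,0,30,0,0,0,-1,0,0,30,0,0,0,-1,0,0,20,0,0,0,-1,0,0,12,0,0,0,-1,0,0,6,0,0,0,1,0,0,0,0,0,0,1,0,0,0,0,0,0,1,0,0,0,0,0,0],
  force=40,
)

```text
t: 3.95
eef_pos: [0.5898, 0.0334, 0.1603]
ee_rot: [-180.0, -0.1, 1.0]
ft_force: [0.4, 0.1, -0.1]
gripper_width: 0.0602
```

```bash
python3 -c "
from h import *
go((.589,.0315,.171),1.0)"
```

```text
t 3.95 pos [0.5898 0.0334 0.1603] rot [-1.80e+02 -7.00e-02  1.02e+00] w 0.0602 F [ 0.4  0.1 -0.1]
 turn rv [-0.     -0.0012  0.0004] then shift mm [ -0.8   1.9 -10.7]
```

Call:
servo_tool(
  motion=[1,0,2,1,0,0,0,1,0,0,0,0,0,0,1,0,0,0,0,0,0,1,0,0,0,0,0,0,1,0,0,0,0,0,0,1,0,0,0,0,0,0,1,0,0,0,0,0,0,1,0,0,0,0,0,0,1,0,0,0,0,0,0,1,0,0,0,0,0,0],
)

```text
t: 5.2
eef_pos: [0.5894, 0.0312, 0.1587]
ee_rot: [180.0, 0.0, 1.0]
ft_force: [-0.5, -2.0, -0.2]
gripper_width: 0.0158
```

```bash
python3 -c "
from h import *
go((.589,.0315,.171),1.0)"
```

```text
t 5.2 pos [0.5894 0.0312 0.1587] rot [179.99   0.     1.01] w 0.0158 F [-0.5 -2.  -0.2]
 turn rv [0.0003 0.     0.0002] then shift mm [ -0.4  -0.3 -12.3]
```

Gripped, with a width of 15.8 mm. Lifting 13.5 mm.

Call:
servo_tool(
  motion=[1,0,0,-2,0,0,0,1,0,0,-3,0,0,0,1,0,0,-3,0,0,0,1,0,0,-3,0,0,0,1,0,0,-2.5,0,0,0,1,0,0,0,0,0,0,1,0,0,0,0,0,0,1,0,0,0,0,0,0,1,0,0,0,0,0,0,1,0,0,0,0,0,0],
)

```text
t: 6.45
eef_pos: [0.5894, 0.0314, 0.1722]
ee_rot: [180.0, 0.0, 1.0]
ft_force: [1.8, -1.2, -5.1]
gripper_width: 0.0159
```

```bash
python3 -c "
from h import *
go((.589+.0025,.0315-.145,.171),1.0);im=save('wrist','pics/w2.png')
h=cv2.cvtColor(im,cv2.COLOR_RGB2HSV);m=cv2.inRange(h,(5,150,80),(20,255,255));m[:,:200]=0;m[:,310:]=0;print(cv2.boundingRect(m))"
```

```text
t 6.45 pos [0.5894 0.0314 0.1722] rot [180.     0.     1.03] w 0.0159 F [ 1.8 -1.2 -5.1]
 turn rv [0.0001 0.     0.0005] then shift mm [ -0.5 144.9   1.2]
(200, 179, 110, 175)
```

The wrist carries about 5 N, which is the hatch's weight, so it is lifted. Sliding it now.

Call:
servo_tool(
  motion=[1,0,6,0,0,0,0,1,0,12,0,0,0,0,1,0,14,0,0,0,0,1,0,16,0,0,0,0,1,0,18,0,0,0,0,1,0,18,0,0,0,0,1,0,18,0,0,0,0,1,0,16,0,0,0,0,1,0,10,0,0,0,0,1,0,6,0,0,0,0],
)

```text
t: 7.75
eef_pos: [0.5917, -0.1034, 0.1722]
ee_rot: [180.0, 0.0, 1.0]
ft_force: [1.1, 2.2, -4.0]
gripper_width: 0.0157
```

Call:
servo_tool(
  motion=[1,0,4,0,0,0,0,1,0,3,0,0,0,0,1,0,2,0,0,0,0,1,0,0,0,0,0,0,1,0,0,3,0,0,0,1,0,0,4,0,0,0,1,0,0,4,0,0,0,1,0,0,2,0,0,0,1,0,0,0,0,0,0,1,0,0,0,0,0,0],
)

```text
t: 9.0
eef_pos: [0.5918, -0.1118, 0.1591]
ee_rot: [180.0, 0.0, 1.0]
ft_force: [-0.1, -0.9, -5.7]
gripper_width: 0.0157
```

```bash
python3 -c "
from h import *
go((.5915,-.1135,.159),1.0)"
```

```text
t 9.0 pos [ 0.5918 -0.1118  0.1591] rot [1.7998e+02 2.0000e-02 1.0100e+00] w 0.0157 F [-0.1 -0.9 -5.7]
 turn rv [0.0003 0.0004 0.0003] then shift mm [-0.3  1.7  0.1]
```

Call:
servo_tool(
  motion=[1,0,0,0.8,0,0,0,1,0,0,0,0,0,0,-1,0,0,0,0,0,0,-1,0,0,0,0,0,0,-1,0,0,0,0,0,0,-1,0,0,0,0,0,0,-1,0,0,0,0,0,0,-1,0,0,0,0,0,0,-1,0,0,-10,0,0,0,-1,0,0,-20,0,0,0],
)

```text
t: 10.25
eef_pos: [0.5915, -0.1116, 0.1886]
ee_rot: [-180.0, 0.1, 1.0]
ft_force: [-0.3, -0.1, 0.3]
gripper_width: 0.0879
```

Call:
servo_tool(
  motion=[-1,0,0,-40,0,0,0,-1,0,0,-40,0,0,0,-1,0,0,-30,0,0,0,-1,0,0,0,0,0,-0.17,-1,0,0,0,0,0,-0.17,-1,0,0,0,0,0,-0.17,-1,0,0,0,0,0,-0.17,-1,0,0,0,0,0,-0.17,-1,0,0,0,0,0,-0.17,-1,0,0,0,0,0,-0.17],
)

```text
t: 11.5
eef_pos: [0.592, -0.1118, 0.2992]
ee_rot: [180.0, 0.0, 69.5]
ft_force: [0.7, 0.2, -0.4]
gripper_width: 0.0882
```

Run:
```python
from h import *
go((.456,.239,.299),91)
im=save("top","pics/t1.png")
cv2.imwrite("pics/k3.png",cv2.resize(im[90:270,90:460,::-1],None,fx=2.1,fy=2.1,interpolation=2))
```

```text
t 11.5 pos [ 0.592  -0.1118  0.2992] rot [1.7995e+02 2.0000e-02 6.9510e+01] w 0.0882 F [ 0.7  0.2 -0.4]
 turn rv [ 0.0008  0.0005 -0.3751] then shift mm [ 3.531e+02 -1.298e+02  2.000e-01]
```

View pics/k3.png

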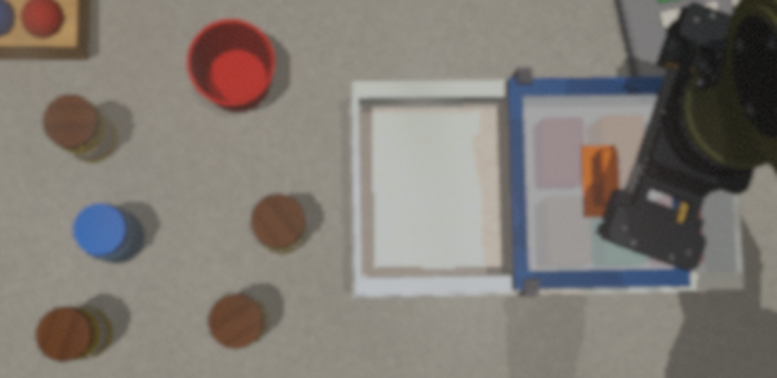

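The hatch is open: its near edge is at crop (510,185), the bay is uncovered and the tins haven't moved. Next I move over the tin.

Call:
servo_tool(
  motion=[-1,0,0,0,0,0,-0.18,-1,0,0,0,0,0,-0.18,-1,25,-10,0,0,0,0,-1,45,-18,0,0,0,0,-1,50,-20,0,0,0,0,-1,50,-20,0,0,0,0,-1,50,-20,0,0,0,0,-1,50,-18,0,0,0,0,-1,45,-14,0,0,0,0,-1,24,-6,0,0,0,0],
)

```text
t: 12.8
eef_pos: [0.4658, 0.2307, 0.2993]
ee_rot: [179.9, -0.1, 89.9]
ft_force: [1.0, -0.3, 0.4]
gripper_width: 0.0881
```

Call:
servo_tool(
  motion=[-1,12,-4,0,0,0,-0.015,-1,0,0,0,0,0,0,-1,0,0,0,0,0,0,-1,0,0,0,0,0,0,-1,0,0,0,0,0,0,-1,0,0,0,0,0,0,-1,0,0,0,0,0,0,-1,0,0,0,0,0,0,-1,0,0,0,0,0,0,-1,0,0,0,0,0,0],
)

```text
t: 14.05
eef_pos: [0.463, 0.2398, 0.2984]
ee_rot: [180.0, 0.0, 90.7]
ft_force: [-0.9, 0.2, -0.0]
gripper_width: 0.0882
```

Run:
```python
from h import *
go((.456,.239,.085),91)
im=save("wrist","pics/w3.png")
h=cv2.cvtColor(im,cv2.COLOR_RGB2HSV)
m=cv2.inRange(h,(0,70,40),(14,220,200));m=cv2.morphologyEx(m,cv2.MORPH_OPEN,np.ones((7,7)))
for c in cv2.findContours(m,0,2)[0]:
    if cv2.contourArea(c)<600:continue
    (u,v),r=cv2.minEnclosingCircle(c);X=onz("wrist",(u,v),.105);e=onz("wrist",(u+r,v),.105)
    print(round(u,1),round(v,1),round(r,1),X.round(4),"r",np.linalg.norm(X-e).round(4))
```

```text
t 14.05 pos [0.463  0.2398 0.2984] rot [1.800e+02 1.000e-02 9.069e+01] w 0.0882 F [-0.9  0.2 -0. ]
 turn rv [ 0.      0.0001 -0.0053] then shift mm [ -0.7  -7.  213.4]
335.9 209.1 22.9 [0.5553 0.2037 0.105 ] r 0.0264
252.0 174.1 23.8 [0.4586 0.2436 0.105 ] r 0.0264
456.2 14.9 32.4 [0.6543 0.4027 0.105 ] r 0.0313
240.5 9.8 28.2 [0.4463 0.4046 0.105 ] r 0.0271
```

View pics/w3.png

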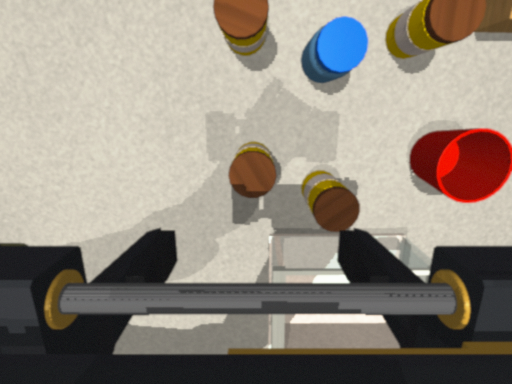

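The wrist view shows the target lid at (252,174), within 4 mm of the top-camera fix. The look-alike at (336,209) is clear of the finger envelope. Descending.

Call:
servo_tool(
  motion=[-1,1.5,-5.5,15,0,0,0,-1,0,0,30,0,0,0,-1,0,0,30,0,0,0,-1,0,0,30,0,0,0,-1,0,0,30,0,0,0,-1,0,0,25,0,0,0,-1,0,0,20,0,0,0,-1,0,0,15,0,0,0,-1,0,0,12,0,0,0,-1,0,0,6,0,0,0],
)

```text
t: 15.35
eef_pos: [0.4576, 0.2412, 0.0849]
ee_rot: [180.0, 0.0, 90.7]
ft_force: [-0.2, 0.2, 0.6]
gripper_width: 0.0881
```

Call:
servo_tool(
  motion=[-1,0,0,0,0,0,0,1,0,0,0,0,0,0,1,0,0,0,0,0,0,1,0,0,0,0,0,0,1,0,0,0,0,0,0,1,0,0,0,0,0,0,1,0,0,0,0,0,0,1,0,0,0,0,0,0,1,0,0,0,0,0,0,1,0,0,0,0,0,0],
  force=20,
)

```text
t: 16.6
eef_pos: [0.4576, 0.2412, 0.0856]
ee_rot: [180.0, 0.0, 90.7]
ft_force: [-0.6, -1.3, 5.2]
gripper_width: 0.0536
```

Run:
```python
from h import *
go((.588,.0465,.24),91)
```

```text
t 16.6 pos [0.4576 0.2412 0.0856] rot [179.98   0.    90.69] w 0.0536 F [-0.6 -1.3  5.2]
 turn rv [ 0.0003  0.     -0.0054] then shift mm [-197.   127.  -154.4]
```

Call:
servo_tool(
  motion=[1,0,0,-5,0,0,0,1,0,0,-12,0,0,0,1,0,0,-20,0,0,0,1,0,0,-25,0,0,0,1,0,0,-25,0,0,0,1,0,0,-25,0,0,0,1,0,0,-25,0,0,0,1,0,0,-15,0,0,0,1,0,0,-5,0,0,0,1,0,0,0,0,0,0],
)

```text
t: 17.85
eef_pos: [0.4574, 0.2409, 0.2422]
ee_rot: [-180.0, 0.0, 90.7]
ft_force: [0.5, -0.1, -3.3]
gripper_width: 0.0533
```

Call:
servo_tool(
  motion=[1,-12,7,0,0,0,0,1,-20,13,0,0,0,0,1,-26,17,0,0,0,0,1,-30,20,0,0,0,0,1,-30,20,0,0,0,0,1,-28,18,0,0,0,0,1,-24,15,0,0,0,0,1,-16,10,0,0,0,0,1,-8,5,0,0,0,0,1,-3,2,0,0,0,0],
)

```text
t: 19.1
eef_pos: [0.5867, 0.0458, 0.2422]
ee_rot: [-180.0, -0.0, 90.7]
ft_force: [-0.2, 0.8, -2.1]
gripper_width: 0.0534
```

Run:
```python
from h import *
go((.588,.0465,.100),91)
a=save("scene","pics/s2.png");b=save("top","pics/t2.png")
cv2.imwrite("pics/k4.png",np.hstack([cv2.resize(a[90:330,100:400],(480,384)),cv2.resize(b[80:280,170:370],(320,320))[:,:,:] if 0 else cv2.resize(b[80:280,200:360],(307,384))])[:,:,::-1])
```

```text
t 19.1 pos [0.5867 0.0458 0.2422] rot [-1.7996e+02 -2.0000e-02  9.0710e+01] w 0.0534 F [-0.2  0.8 -2.1]
 turn rv [-0.0006 -0.0003 -0.0051] then shift mm [  0.6   1.3 142.2]
```

View pics/k4.png

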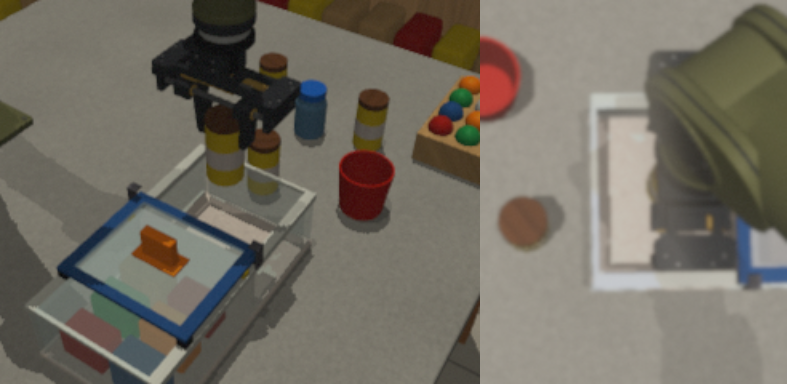

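The tin is held upright over the uncovered bay, centred in x and clear of the hooks and hatch; tub, jar and look-alikes haven't moved. Lowering it now.

Call:
servo_tool(
  motion=[1,0.5,1.5,10,0,0,0,1,0,0,20,0,0,0,1,0,0,20,0,0,0,1,0,0,20,0,0,0,1,0,0,20,0,0,0,1,0,0,18,0,0,0,1,0,0,14,0,0,0,1,0,0,10,0,0,0,1,0,0,7,0,0,0,1,0,0,3,0,0,0],
)

```text
t: 20.45
eef_pos: [0.5885, 0.0463, 0.1002]
ee_rot: [180.0, 0.0, 90.7]
ft_force: [0.1, -0.5, -1.8]
gripper_width: 0.0532
```

Call:
servo_tool(
  motion=[1,0,0,1,0,0,0,1,0,0,1,0,0,0,1,0,0,1,0,0,0,1,0,0,1,0,0,0,1,0,0,1,0,0,0,1,0,0,0.5,0,0,0,1,0,0,0,0,0,0,1,0,0,0,0,0,0,1,0,0,0,0,0,0,1,0,0,0,0,0,0],
)

```text
t: 21.7
eef_pos: [0.5884, 0.0462, 0.0949]
ee_rot: [180.0, 0.0, 90.7]
ft_force: [-0.1, -0.4, -2.9]
gripper_width: 0.0536
```

```bash
python3 -c "
from h import *
go((.588,.0465,.0936),91)"
```

```text
t 21.7 pos [0.5884 0.0462 0.0949] rot [180.     0.    90.69] w 0.0536 F [-0.1 -0.4 -2.9]
 turn rv [ 0.0001  0.     -0.0054] then shift mm [ 0.3 -0.4  1.3]
```

Still carrying the weight, so I'll ease it down to contact.

Call:
servo_tool(
  motion=[1,0,0,0.4,0,0,0,1,0,0,0.4,0,0,0,1,0,0,0.4,0,0,0,1,0,0,0.4,0,0,0,1,0,0,0.4,0,0,0,1,0,0,0,0,0,0,1,0,0,0,0,0,0,1,0,0,0,0,0,0,1,0,0,0,0,0,0,1,0,0,0,0,0,0],
)

```text
t: 22.95
eef_pos: [0.5884, 0.0463, 0.0936]
ee_rot: [180.0, 0.0, 90.7]
ft_force: [-2.6, -1.3, 5.7]
gripper_width: 0.0535
```

It's touching the floor, so I release and rise.

Call:
servo_tool(
  motion=[-1,0,0,0,0,0,0,-1,0,0,0,0,0,0,-1,0,0,0,0,0,0,-1,0,0,0,0,0,0,-1,0,0,0,0,0,0,-1,0,0,0,0,0,0,-1,0,0,-5,0,0,0,-1,0,0,-10,0,0,0,-1,0,0,-20,0,0,0,-1,0,0,-30,0,0,0],
)

```text
t: 24.2
eef_pos: [0.588, 0.0462, 0.1587]
ee_rot: [-179.9, 0.0, 90.7]
ft_force: [0.3, 0.4, -1.7]
gripper_width: 0.0883
```

Call:
servo_tool(
  motion=[-1,0,0,-40,0,0,0,-1,0,0,-40,0,0,0,-1,0,0,-30,0,0,0,-1,0,-30,0,0,0,0,-1,0,-30,0,0,0,0,-1,0,-30,0,0,0,0,-1,0,-30,0,0,0,0,-1,0,-15,0,0,0,0,-1,0,0,0,0,0,0,-1,0,0,0,0,0,0],
)

```text
t: 25.45
eef_pos: [0.4544, 0.0448, 0.2684]
ee_rot: [179.9, -0.0, 90.7]
ft_force: [0.9, -0.3, -0.8]
gripper_width: 0.0882
```

Run:
```python
from h import *
go((.588,.0465,.100),91)
a=save("scene","pics/s3.png");b=save("top","pics/t3.png");c=save("wrist","pics/w4.png")
def lids(im,name):
    h=cv2.cvtColor(im,cv2.COLOR_RGB2HSV);m=cv2.inRange(h,(0,60,30),(15,220,200 if name=="wrist" else 110));m=cv2.morphologyEx(m,cv2.MORPH_OPEN,np.ones((3,3)))
    for c in cv2.findContours(m,0,2)[0]:
        if cv2.contourArea(c)>150:
            (u,v),r=cv2.minEnclosingCircle(c);print(name,round(u),round(v),round(r,1),onz(name,(u,v),.113).round(4))
lids(b,"top");lids(c,"wrist")
cv2.imwrite("pics/k5.png",np.hstack([cv2.resize(a[90:330,100:400],(480,384)),cv2.resize(b[80:280,200:360],(307,384))])[:,:,::-1])
```

```text
t 25.45 pos [0.4544 0.0448 0.2684] rot [ 1.7991e+02 -2.0000e-02  9.0670e+01] w 0.0882 F [ 0.9 -0.3 -0.8]
 turn rv [ 0.0016 -0.0003 -0.0058] then shift mm [ -0.6 133.6 168.4]
top 120 248 13.0 [0.4445 0.4022 0.113 ]
top 124 150 11.5 [0.6443 0.4008 0.113 ]
top 199 119 17.8 [0.7101 0.2478 0.113 ]
wrist 390 183 27.9 [0.587  0.0493 0.113 ]
wrist 375 16 33.0 [0.5542 0.1951 0.113 ]
```

View pics/k5.png

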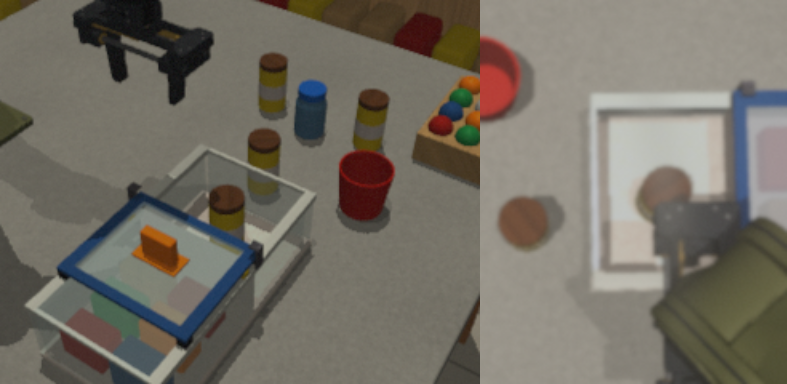

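The tin stands upright in the bay with its lid at about (0.587, 0.049), within 3 mm of the aim. The hatch is open over the fixed top, and the jar and tub are where they were. Handing in.

```bash
python3 -c "
from h import *
print(hand_in())"
```

```text
the job is handed in; nothing more can be done
None
```

The job is done and handed in at about 25.6 s; the hand-in gives no verdict.

- **Hatch:** I lifted it 13.5 mm over the bumps (about 5 N on the wrist while lifted) and slid it 143 mm. I then lowered it to the height at which it had first been gripped and let go. Its final lift and travel were not measured separately after release. They follow from the tool motion and the pictures, which show it open.
- **Tin:** I took the look-alike nearest the base (0.515 m away; the next was 0.588 m). I lowered it until the wrist force showed contact with the bay floor, then released it.

**Last checks:**
- The wrist picture puts the tin's lid at about (0.587, 0.049), within 3 mm of where I aimed.
- The scene picture shows the tin upright.
- The jar and the tub look unmoved by eye; I did not measure them again.
- The gripper is well clear of everything.

The two cameras disagreed by about 2–5 mm on the tin's starting position, so I used the middle of the two readings.

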